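# Reset the fridge alarm through its guarded well

## Robot

A 7-joint arm with a two-finger parallel gripper is mounted at the origin on a cart in front of the work surface, level with it; the furniture and walls round the work are solid. World frame = base frame: x ahead of the robot, y to its left, z up, the work surface at z = 0. Lengths are in mm, angles in rad, forces in N, time in s.
With the tool pointing down it reaches from about 400 to 875 mm from the base axis. Payload 4.4 kg.
Tool frame: the origin (TCP) lies at the very end of the fingers, on their centre line; the grasp point (between the pads) lies 19 mm behind it; x points along the fingers, y is the direction in which the jaws open and shut, and the axes are right-handed (so a half turn about x gives the same grasp; the last joint's range is limited). The gripper opens to 85 mm and grips with 20 to 120 N. Pads are 22 mm wide; open, the fingers measure 114 mm over their backs; the gripper's body (76 mm by 85 mm) begins 54 mm behind the grasp point. The pads swing forward as they close: fully open they stand 13 mm farther back than shut.
Start: joints at [-1.346, 0.628, 0.038, 1.517, -0.027, 0.996, -0.02], TCP at [186.343, 622.731, 231.313] pointing down, gripper open.
Joint ranges: [-3.06, 3.06], [-0.37, 2.12], [-1.25, 1.32], [0.18, 2.47], [-1.1, 4.24], [0.23, 1.98], [-2.94, 2.94]. Speed limits (rad/s): [2.57, 2.57, 3.14, 3.14, 3.14, 3.14, 3.14].

## Interface

Orientations are given as [roll, pitch, yaw] about the fixed x, y, z axes, in that order (R = Rz(yaw) Ry(pitch) Rx(roll)).
In Python, from cell import readout, cams, order gives the robot as it stands. The module is installed in compiled form; this text tells all that it offers.
- The arm moves only by the shell command python3 -m creep 'ROWS'. ROWS is JSON, a list of rows, each a list of 3 entries, a list of its own where there are three numbers: the shift along the tool's x, y, z in units of 10 cm (1.0 is 10 cm), then the turn about the tool's x in units of pi/4 rad (1.0 is pi/4 rad), then the closure, from 0 (fully open) to 1 (shut). In form: [[[x, y, z], spin, gripper], ...]. A call has 1 to 20 rows; each row is the pose to reach, as a shift and turn from the pose commanded when the call began, along the tool's axes at that moment; what a row does not reach only later rows make up. A row lasts 1/10 s, in which the tool goes at most 50 mm and 8.59 degrees, less where a joint would pass 70% of its speed; a pose out of reach is approached as far as the arm can. A call with a number of a shift or a turn outside -1 to 1 is refused whole. A call with a gripper value outside its range is refused whole. The fingers move at their own pace and stop on an object; the grip force is fixed at half the most. Time passes only in rows, so rows that repeat a pose let the fingers close. It gives the time, the measured TCP pose, the force and the opening at its end, in the units of the state.
- readout.read_state(): the state, without advancing time (a new reading comes with each control period).
- cams.get_image(name): name is "scene" or "top" or "wrist"; returns the picture (420x560x3 uint8, blue, green, red); there is no depth.
- cams.get_calibration(name): a dict with "fx", "fy", "cx", "cy" (pixels), "R" (3x3) and "t" (3): a world point X has camera coordinates R X + t. Camera axes: x right, y down, z forward; pixel columns grow to the right and rows downward; lengths in mm; the calibration is good to about 2 mm. The wrist camera is an equidistant fisheye: a pixel r from the principal point sees the ray r / f radians off the axis. A picture is of the moment at which its call begins: read the wrist's pose just before it. get_calibration takes no time and is no camera call; for the wrist camera it gives the pose at the moment of the call.
- order.finish_job(): hands the job in, once; it reports no verdict.
The state is a dict: "clock": time; "qpos": joint angles; "qd": joint speeds; "tau": joint torques, N m; "eef_pos": TCP position; "tool_rot": TCP orientation; "force": force on the tool from outside, world axes, zero at the start; "torque": the same for the moment, N m; "width": finger opening in mm.
Only numpy, scipy, OpenCV 4.12 (cv2) and the standard library are available. Lean on these libraries where they do the work, as an engineer would, in place of code of your own. Each camera call takes 0.05 s, during which the arm holds its last target.

## Task

One of the two grey fridge alarm boxes shows a red lamp. With a fingertip push that box's yellow guard aside until its well is clear, reach down into the well and press the sunken red key right down for a second, then take the finger out and push the guard fully back over the well. Do not lift or shove the boxes, and leave the box with the green lamp and the other things alone.

Things in the scene. Friction and masses are not known exactly. Their poses are not given: they have to be found in the camera images.
- alarm_box: the alarming box, with a lit red lamp: grey fridge alarm box, 120 x 170 mm, top face 50 mm above the table, loose on rubber feet, about 1.6 kg. Origin: centre of its underside; x to its back (lamp along its front edge), y along its length towards the well, z up. Two rails along y at x = +-37 mm stand 6 mm above the top face; a yellow guard slides between them
- alarm_lamp (a point): top of the lit red lamp (a dome 19 mm across, 10 mm high) on the alarm box
- alarm_well (a point): alarm box: centre of the mouth of the well, level with the top face, 50 mm above the table (box x 0, y +40 mm); the well is square, 44 x 44 mm, 32 mm deep, with a red key in it; axes as the box
- alarm_ridge (a point): alarm box: top middle of the ridge across its yellow guard, 71 mm above the table; the ridge is 60 mm long (box x), 10 mm thick (box y) and stands 17 mm above the guard's plate. Moves with the guard; axes as the box
- alarm_key_top (a point): alarm box: middle of the red key's top, 34 mm above the table when up (16 mm below the well's mouth); the key is round, 30 mm across. Moves with the key; axes as the box
- alarm_guard (a joint): slide of the alarm box's yellow guard (m): 0 = well covered, growing to 0.070 as it moves along the box's -y; well wholly clear from 0.053 on. It stays where it is left; friction about 1.2 N. The guard is a plate 68 mm (box x) x 62 mm (y) x 3 mm, upper face 54 mm above the table, with a ridge across its middle
- alarm_key (a joint): travel of the alarm box's red sunken key (m): 0 = up, 0.005 = right down; springs back when let go; 1.6 N starts it, 3.6 N holds it right down
- quiet_box: the other box, with a lit green lamp: grey fridge alarm box, 120 x 170 mm, top face 50 mm above the table, loose on rubber feet, about 1.6 kg. Origin: centre of its underside; x to its back (lamp along its front edge), y along its length towards the well, z up. Two rails along y at x = +-37 mm stand 6 mm above the top face; a yellow guard slides between them
- quiet_lamp (a point): top of the lit green lamp (a dome 19 mm across, 10 mm high) on the quiet box
- quiet_well (a point): quiet box: centre of the mouth of the well, level with the top face, 50 mm above the table (box x 0, y +40 mm); the well is square, 44 x 44 mm, 32 mm deep, with a red key in it; axes as the box
- quiet_ridge (a point): quiet box: top middle of the ridge across its yellow guard, 71 mm above the table; the ridge is 60 mm long (box x), 10 mm thick (box y) and stands 17 mm above the guard's plate. Moves with the guard; axes as the box
- quiet_key_top (a point): quiet box: middle of the red key's top, 34 mm above the table when up (16 mm below the well's mouth); the key is round, 30 mm across. Moves with the key; axes as the box
- quiet_guard (a joint): slide of the quiet box's yellow guard (m): 0 = well covered, growing to 0.070 as it moves along the box's -y; well wholly clear from 0.053 on. It stays where it is left; friction about 1.2 N. The guard is a plate 68 mm (box x) x 62 mm (y) x 3 mm, upper face 54 mm above the table, with a ridge across its middle
- quiet_key (a joint): travel of the quiet box's red sunken key (m): 0 = up, 0.005 = right down; springs back when let go; 1.6 N starts it, 3.6 N holds it right down
- timer: round red and white kitchen timer, 65 mm across, 46 mm high, loose between the boxes; origin at the centre of its underside; leave alone
- salt: salt shaker, 44 mm across, 90 mm high, loose; origin at the centre of its underside; leave alone
- cutter: plain metal pastry ring, 53 mm across, 42 mm high, loose; origin at the centre of its underside; leave alone
- marker: white marker with a black cap lying on the table, 125 mm long along its y, 16 mm thick, loose; origin at the middle of its underside; leave alone

How it is judged:
By the outcome, as a careful person would: the job done as asked, in the order asked, and still so for the second after the job is handed in, with the robot touching nothing.
It also fails if it takes over 54 s, if anything falls off the work surface, if the arm or the gripper's body presses on something with over 40 N, if the wrist force passes 120 N, or if a joint passes its speed limit or range.

## Working session

There is one attempt and no reset: what is moved stays moved. The work goes in short steps, Python scripts to look and compute and a shell command to move; the robot and the scene stay as the last step left them, time stands still between calls to the robot, and variables do not carry over. Pictures are saved under pics/ and viewed, and the job is handed in when it is done.

```bash
mkdir -p pics
python3 - <<'E'
from cell import readout,cams
import cv2
print(readout.read_state())
for n in ["scene","top","wrist"]:
    cv2.imwrite(f"pics/{n}0.png",cams.get_image(n)); print(n,cams.get_calibration(n))
E
```

```text
{'clock': 0.0, 'qpos': array([-1.3458091 ,  0.62936544,  0.03843429,  1.51838136, -0.02703216,
        0.99625153, -0.02003506]), 'qd': array([ 0.0010777 ,  0.00117531,  0.00239209,  0.0009873 , -0.00053729,
        0.00022809, -0.0012496 ]), 'tau': array([-1.05464009e-03, -5.63398111e+01,  1.22589670e+00, -1.93452626e+01,
        1.09190232e-02,  1.08587416e-02, -5.39411843e-06]), 'eef_pos': array([186.14090971, 622.13143396, 230.37212943]), 'tool_rot': array([-1.57367799,  1.56890803, -1.86451188]), 'force': array([-0.29498172, -0.42769349, -0.54663154]), 'torque': array([-0.03153357,  0.02439567,  0.03079653]), 'width': 85.45246625279364}
scene {'fx': 440.7201108194117, 'fy': 440.7201108194117, 'cx': 283.7026921484614, 'cy': 206.85165576996096, 'R': array([[ 0.48778048, -0.87291879, -0.00910979],
       [-0.54698072, -0.29748248, -0.7825064 ],
       [ 0.68035454,  0.38667422, -0.6225759 ]]), 't': array([-269.04084078,  385.1410239 ,  963.48333247])}
top {'fx': 523.7373145200542, 'fy': 523.7373145200542, 'cx': 282.2189375582394, 'cy': 205.5878480276556, 'R': array([[-0.07229114, -0.99738183, -0.00186414],
       [-0.9705146 ,  0.07077443, -0.23041787],
       [ 0.22994653, -0.01484799, -0.97308999]]), 't': array([  39.70159817,  615.04105753, 1269.27050737])}
wrist {'fx': 325.19226210127806, 'fy': 325.19226210127806, 'cx': 285.1898490665616, 'cy': 207.0903743990726, 'R': array([[ 0.28694866,  0.95794298, -0.00238967],
       [ 0.91409019, -0.27306484,  0.29979112],
       [ 0.28653027, -0.08820903, -0.95400187]]), 't': array([-649.6126425 ,  -39.16512442,  379.18550832])}
```

View pics/scene0.png

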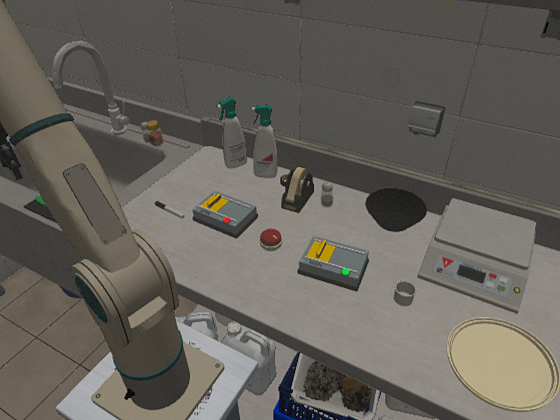

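View pics/top0.png

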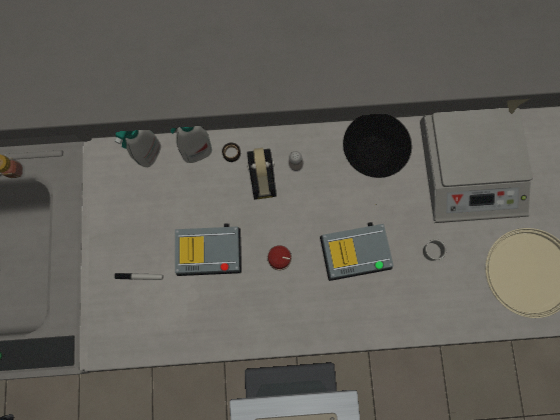

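View pics/wrist0.png

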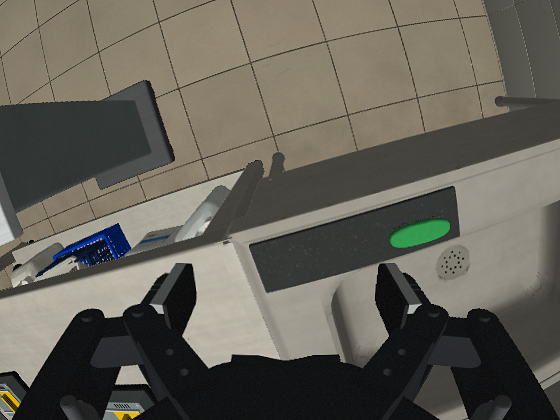

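The alarming box (red lamp at top-view pixel (225,267)) is the left one, at about (208,250). The guard sits at its left end, towards world +y. The green-lamp box is on the right, with the timer between them.

```bash
cat > h.py <<'E'
from cell import readout,cams
import cv2,numpy as np
def ray(n,u,v,z,c=None):
    c=c or cams.get_calibration(n); R=np.array(c['R']);t=np.array(c['t'])
    x=np.array([(u-c['cx'])/c['fx'],(v-c['cy'])/c['fy']])
    if n=='wrist':
        r=np.hypot(*x); d=np.array([*(x/r*np.sin(r)),np.cos(r)]) if r>1e-9 else np.array([0,0,1.])
    else: d=np.array([*x,1])
    o=-R.T@t; d=R.T@d
    return o+d*(z-o[2])/d[2]
def tri(obs):
    A=0;b=0
    for n,u,v in obs:
        c=cams.get_calibration(n);R=np.array(c['R']);o=-R.T@np.array(c['t'])
        d=ray(n,u,v,0,c)-o;d/=np.linalg.norm(d);P=np.eye(3)-np.outer(d,d);A=A+P;b=b+P@o
    return np.linalg.solve(A,b)
def blobs(m,mn=30):
    k,l,s,c=cv2.connectedComponentsWithStats(m.astype('uint8'))
    return [(s[i].tolist(),c[i].round(1).tolist()) for i in range(1,k) if s[i][4]>=mn]
E
python3 - <<'E'
from h import *
for n in ["top","scene"]:
    im=cv2.imread(f"pics/{n}0.png");hsv=cv2.cvtColor(im,cv2.COLOR_BGR2HSV)
    red=((hsv[...,0]<6)|(hsv[...,0]>174))&(hsv[...,1]>180)&(hsv[...,2]>200)
    yel=(hsv[...,0]>20)&(hsv[...,0]<32)&(hsv[...,1]>150)&(hsv[...,2]>90)
    print(n,blobs(red),blobs(yel))
    for s,c in blobs(red): print('lamp',ray(n,*c,57))
    for s,c in blobs(yel): print('yel',ray(n,*c,56))
im=cv2.imread("pics/top0.png");cv2.imwrite("pics/topz.png",cv2.resize(im[215:285,160:260],(800,560),interpolation=cv2.INTER_CUBIC))
im=cv2.imread("pics/scene0.png");cv2.imwrite("pics/scz.png",cv2.resize(im[180:250,180:280],(800,560),interpolation=cv2.INTER_CUBIC))
E
```

```text
top [] [([0, 155, 6, 14, 37], [2.9, 161.4]), ([180, 237, 24, 27, 616], [191.4, 249.7]), ([329, 238, 28, 30, 611], [342.7, 252.6])]
yel [793.73622636 723.58501829  56.        ]
yel [521.90896941 233.33765682  56.        ]
yel [ 486.62464292 -149.433039     56.        ]
scene [] [([201, 194, 28, 18, 231], [214.6, 202.6]), ([307, 240, 28, 22, 372], [320.7, 250.7])]
yel [523.04281356 230.18629283  56.        ]
yel [ 487.9133809  -151.73556669   56.        ]
```

View pics/topz.png

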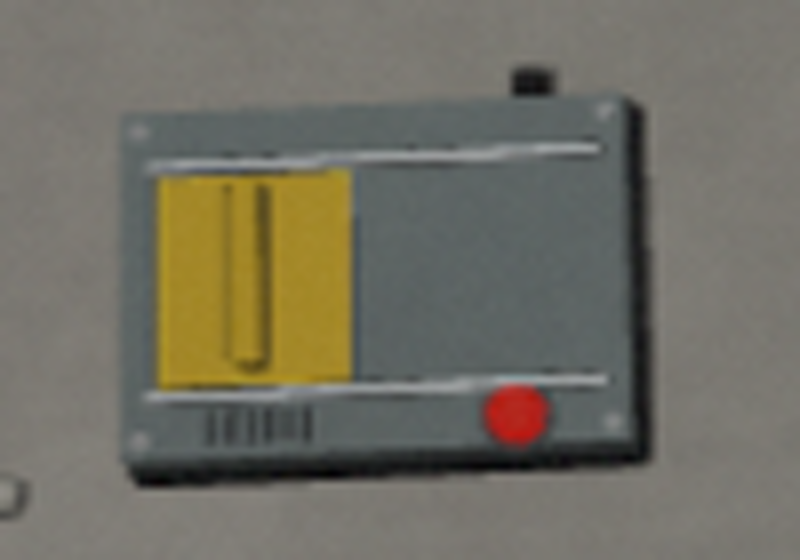

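View pics/scz.png

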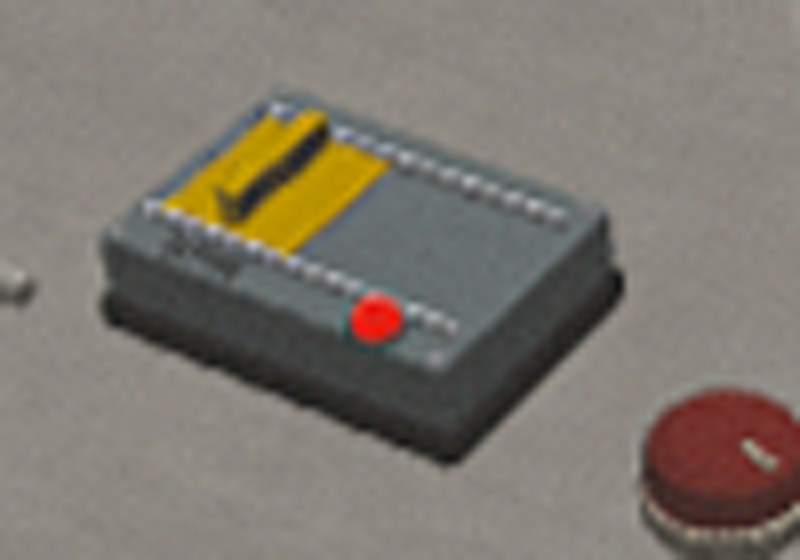

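Run:
```python
from h import *
f=lambda X,Y,z:ray("top",160+(X+.5)/8-.5,215+(Y+.5)/8-.5,z)[:2]
F=[f(*p,50) for p in [(122,115),(630,97),(637,442),(125,465)]]
G=[f(*p,54) for p in [(158,176),(351,170),(352,382),(158,387)]]
print(np.round(F,1),np.mean(F,0));print(np.round(G,1),np.mean(G,0))
for P in (F,G):
  for a,b in ((0,1),(3,2)): d=P[a]-P[b]; print('yaw',np.arctan2(-d[0],d[1]),np.linalg.norm(d))
  for a,b in ((0,3),(1,2)): d=P[a]-P[b]; print('yaw',np.arctan2(d[1],d[0]),np.linalg.norm(d))
print('lamp',f(517,413,57))
f2=lambda X,Y,z:ray("scene",180+(X+.5)/8-.5,180+(Y+.5)/8-.5,z)[:2]
S=[f2(*p,50) for p in [(280,92),(607,210),(447,370),(103,238)]];print('scene face',np.round(S,1),np.mean(S,0))
print('lamp',f2(376,318,57))
s=readout.read_state();from scipy.spatial.transform import Rotation as Ro
print(Ro.from_euler('xyz',s['tool_rot']).as_matrix().round(3))
```

```text
[[579.9 275.2]
 [573.9 111.7]
 [462.8 115.3]
 [467.3 277.1]] [520.98428263 194.84031846]
[[558.4 263.5]
 [555.8 201.7]
 [487.8 204. ]
 [490.7 265.3]] [523.18440383 233.61871995]
yaw -0.03664426620140227 163.68138248487645
yaw -0.027698273712823074 161.8342475337831
yaw -0.016708922400759923 112.64294544503375
yaw -0.03311989093209346 111.173504825786
yaw -0.04115133476430668 61.76066357610477
yaw -0.046754077558303714 61.361037285955646
yaw -0.02709538908141806 67.72587967531915
yaw -0.033051211487786884 68.06521074353132
lamp [473.84959797 152.0538536 ]
scene face [[578.5 271.7]
 [576.5 114. ]
 [468.  115.3]
 [468.9 275.4]] [522.99322879 194.11073568]
lamp [473.38239942 150.0023449 ]
[[-0.     0.287  0.958]
 [-0.001  0.958 -0.287]
 [-1.    -0.001 -0.   ]]
```

Box centre is about (522, 194.5) with yaw about -0.035. The well is at (523, 234.5), and the guard is closed over it. I'll approach with the fingers shut and turn the tool so the jaw axis lies along box x.

```bash
python3 -m creep '[[[0,-0.1,0.25],0.15,1],[[0,-0.2,0.5],0.35,1],[[0,-0.4,0.75],0.5,1],[[0,-0.6,1.0],0.7,1],[[0,-0.6,1.0],0.84,1],[[0,-0.6,1.0],0.84,1]]'
python3 -m creep '[[[0,-0.1,0.3],0.15,1],[[0,0.1,0.6],0.35,1],[[0,0.3,0.8],0.5,1],[[0,0.5,1.0],0.7,1],[[0,0.5,1.0],0.834,1],[[0,0.5,1.0],0.834,1]]'
cat > w.py <<'E'
import sys
from h import *
from scipy.spatial.transform import Rotation as Ro
s=readout.read_state();M=Ro.from_euler('xyz',s['tool_rot']).as_matrix()
C=np.array([523.3,234.5]);yaw=-0.035
bx=np.array([np.cos(yaw),np.sin(yaw)]);by=np.array([-bx[1],bx[0]])
p=s['eef_pos'];d=p[:2]-C
print('t',s['clock'],'tcp',p.round(1),'rel well bx,by',(d@bx).round(1),(d@by).round(1),'F',s['force'].round(2),'w',round(s['width'],1))
print('spin err to boxx (units)',np.arctan2(M[:2,2]@bx,M[:2,1]@bx)/(np.pi/4),'tilt',M[2].round(4))
if len(sys.argv)>1:
    g=[float(a) for a in sys.argv[1:]]; T=np.array([*(C+g[0]*bx+g[1]*by),g[2]])
    print('shift units',(M.T@(T-p)/100).round(3))
E
python3 w.py 0 30 230
```

```text
clock: 0.75
eef_pos: [265.6, 535.8, 231.3]
tool_rot: [-0.382, 1.57, -1.335]
force: [-1.3, 2.3, -0.5]
width: 0.4
clock: 1.35
eef_pos: [363.7, 484.7, 230.8]
tool_rot: [-0.582, 1.57, -2.186]
force: [-0.3, 0.2, 0.2]
width: -0.0
t 1.35 tcp [363.7 484.7 230.8] rel well bx,by -168.3 244.5 F [-0.26  0.2   0.2 ] w -0.0
spin err to boxx (units) 0.003356095767780829 tilt [-1.e+00 -3.e-04  5.e-04]
shift units [0.008 1.677 2.149]
```

```bash
python3 -m creep '[[[0,0.25,0.3],0,1],[[0,0.5,0.6],0,1],[[0,0.75,0.9],0,1],[[0,0.85,1.0],0,1],[[0,0.85,1.0],0,1]]'
python3 -m creep '[[[0,0.25,0.3],0,1],[[0,0.5,0.6],0,1],[[0,0.75,0.9],0,1],[[0,0.82,1.0],0,1],[[0,0.82,1.0],0,1],[[0,0.82,1.0],0,1]]'
python3 w.py 0 28 110
python3 - <<'E'
from h import *
for n in ["wrist","top"]: cv2.imwrite(f"pics/{n}1.png",cams.get_image(n))
E
```

```text
clock: 1.85
eef_pos: [446.1, 380.3, 231.4]
tool_rot: [1.45, 1.571, -0.156]
force: [0.2, 0.5, 0.7]
width: 0.1
clock: 2.45
eef_pos: [521.9, 281.7, 230.9]
tool_rot: [-2.307, 1.568, 2.375]
force: [-0.2, 0.0, -0.5]
width: 0.0
t 2.45 tcp [521.9 281.7 230.9] rel well bx,by -3.1 47.1 F [-0.16  0.   -0.47] w 0.0
spin err to boxx (units) 0.005984707837637862 tilt [-1.     -0.002  -0.0018]
shift units [1.209 0.032 0.194]
```

View pics/wrist1.png

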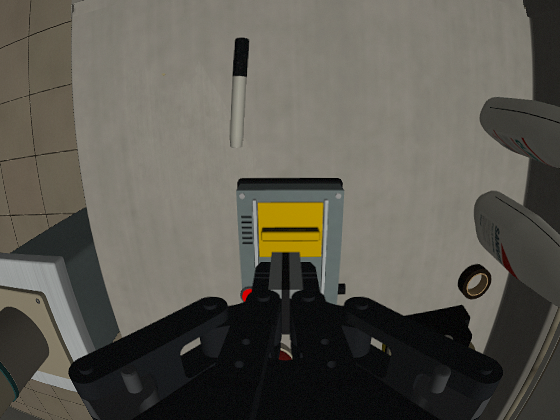

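The wrist view shows the yellow guard between the rails: far edge at v≈202, ridge at v≈230 (u 261–320). The fingers come in below it in the picture. Next is a wrist-based check of the pose.

Run:
```python
from h import *
im=cv2.imread("pics/wrist1.png");cv2.imwrite("pics/w1z.png",cv2.resize(im[170:270,220:360],(784,560),interpolation=cv2.INTER_CUBIC))
```

```text
(no output)
```

View pics/w1z.png

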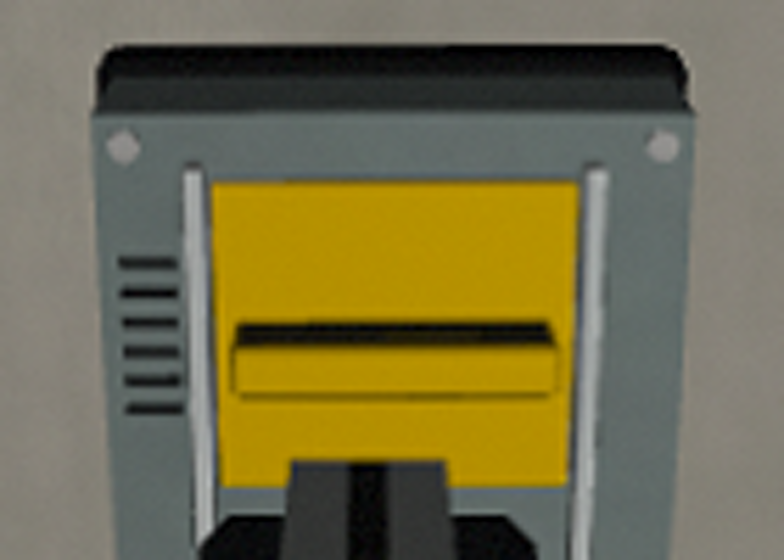

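Run:
```python
from h import *
c=cams.get_calibration("wrist");print('cam',(-c['R'].T@c['t']).round(1))
f=lambda X,Y,z:ray("wrist",220+(X+.5)/5.6-.5,170+(Y+.5)/5.6-.5,z,c)[:2].round(1)
print('plate',f(212,182,54),f(578,182,54),f(569,487,54),f(221,487,54))
print('ridge top',[f(*p,71) for p in [(235,345),(556,345),(556,396),(235,396)]])
print('face end',f(92,113,50),f(695,113,50))
print('finger tips z230',f(292,462,230),f(445,462,230))
```

```text
cam [524.8 358.5 372.4]
plate [493.4 265.2] [560.3 263.2] [559.2 201.3] [491.5 203.4]
ridge top [array([497.4, 239.8]), array([554.7, 238. ]), array([554.7, 228.1]), array([496.9, 229.9])]
face end [471.5 277.9] [582.6 274.7]
finger tips z230 [516.2 291.4] [529.4 291. ]
```

The wrist and top views agree to about 2 mm. I'll use (525, 234) as the well centre.

```bash
sed -i 's/523.3,234.5/525,234/' w.py; python3 -m creep '[[[0.3,0,0.19],0,1],[[0.6,0.05,0.19],0,1],[[0.9,0.05,0.19],0,1],[[1.0,0.05,0.19],0,1],[[1.0,0.05,0.19],0,1]]'; python3 w.py 0 28 60
```

```text
clock: 3.05
eef_pos: [526.3, 260.5, 130.0]
tool_rot: [-1.287, 1.567, -2.89]
force: [0.2, 0.6, 0.2]
width: 0.1
t 3.05 tcp [526.3 260.5 130. ] rel well bx,by 0.4 26.5 F [0.21 0.58 0.23] w 0.1
spin err to boxx (units) 0.0032344872763966914 tilt [-1.0e+00 -3.2e-03  9.0e-04]
shift units [ 0.7   -0.002 -0.015]
```

```bash
python3 -m creep '[[[0.3,0,0],0,1],[[0.5,0,0],0,1],[[0.6,0,0],0,1],[[0.65,0,0],0,1],[[0.7,0,0],0,1],[[0.7,0,0],0,1]]'; python3 w.py 0 6 60
```

```text
clock: 3.65
eef_pos: [528.4, 259.7, 61.8]
tool_rot: [2.231, 1.57, 0.626]
force: [-0.1, -1.2, -0.8]
width: -0.0
t 3.65 tcp [528.4 259.7  61.8] rel well bx,by 2.5 25.8 F [-0.06 -1.17 -0.83] w -0.0
spin err to boxx (units) 0.0005622295246920304 tilt [-1.e+00  7.e-04 -5.e-04]
shift units [ 0.017 -0.025  0.198]
```

```bash
python3 -m creep '[[[0,0,0.05],0,1],[[0,0,0.1],0,1],[[0,0,0.15],0,1],[[0,0,0.2],0,1],[[0,0,0.25],0,1],[[0,0,0.25],0,1]]'; python3 w.py 0 -46 60
```

```text
clock: 4.25
eef_pos: [527.4, 233.2, 61.5]
tool_rot: [0.262, 1.57, -1.345]
force: [0.4, 0.4, 0.1]
width: -0.0
t 4.25 tcp [527.4 233.2  61.5] rel well bx,by 2.4 -0.7 F [0.42 0.43 0.11] w -0.0
spin err to boxx (units) -0.0014635892171452945 tilt [-1.e+00  1.e-04  5.e-04]
shift units [ 0.015 -0.024  0.453]
```

```bash
python3 -m creep '[[[0,0,0.05],0,1],[[0,0,0.1],0,1],[[0,-0.01,0.15],0,1],[[0,-0.01,0.2],0,1],[[0,-0.02,0.25],0,1],[[0,-0.02,0.3],0,1],[[0,-0.02,0.35],0,1],[[0,-0.02,0.4],0,1],[[0,-0.02,0.44],0,1],[[0,-0.02,0.44],0,1]]'; python3 w.py 0 -46 60
python3 - <<'E'
from h import *
for n in ["wrist","top"]: cv2.imwrite(f"pics/{n}2.png",cams.get_image(n))
im=cv2.imread("pics/top2.png");cv2.imwrite("pics/top2z.png",cv2.resize(im[215:285,160:260],(800,560),interpolation=cv2.INTER_CUBIC))
E
```

```text
clock: 5.25
eef_pos: [523.4, 189.3, 61.2]
tool_rot: [-0.736, 1.57, -2.343]
force: [1.0, 0.4, 0.4]
width: 0.2
t 5.25 tcp [523.4 189.3  61.2] rel well bx,by -0.1 -44.7 F [1.03 0.42 0.41] w 0.2
spin err to boxx (units) -0.0012175601613944264 tilt [-1.e+00 -7.e-04  8.e-04]
shift units [0.012 0.001 0.013]
```

View pics/wrist2.png

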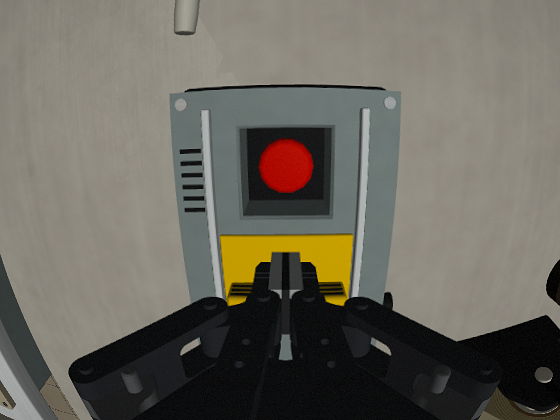

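View pics/top2z.png

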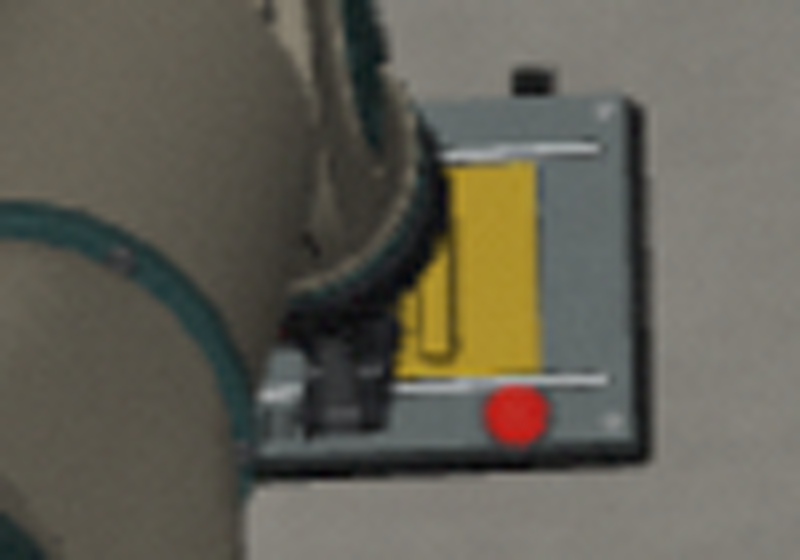

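The well is fully open: mouth corners are about (238,126), (334,126), (332,218) and (240,218), and the red key is at (286,165). The guard edge is at v≈235, clear of the well. The box hasn't moved in the top view.

```bash
python3 - <<'E'
from h import *
c=cams.get_calibration("wrist")
w=[ray("wrist",*p,50,c)[:2].round(1) for p in [(238,126),(334,126),(332,218),(240,218)]];print(w,np.mean(w,0))
print('plate edge',ray("wrist",220,235,54,c)[:2],ray("wrist",353,235,54,c)[:2])
im=cv2.imread("pics/wrist2.png").astype(int);m=(im[...,2]>150)&(im[...,1]<60)
for s,k in blobs(m,300): print(s,k,'key',ray("wrist",*k,34,c))
E
python3 w.py 0 -38 61
```

```text
[array([503.9, 259.6]), array([548.8, 258. ]), array([547.8, 212.5]), array([501.8, 214.2])] [525.575 236.075]
plate edge [491.53756706 206.87177755] [558.02046964 204.51039544]
[262, 142, 51, 49, 1949] [286.7, 166.1] key [525.98584756 236.56051638  34.        ]
t 5.35 tcp [523.  190.   61.1] rel well bx,by -0.4 -44.0 F [ 0.05 -0.36 -0.24] w 0.2
spin err to boxx (units) -0.00018293589079626464 tilt [-1.0e+00 -1.3e-03  6.0e-04]
shift units [ 0.001  0.004 -0.06 ]
```

```bash
sed -i 's/525,234/525.5,235.5/' w.py; python3 -m creep '[[[0,0,-0.05],0,1],[[-0.15,0,-0.08],0,1],[[-0.3,0,-0.08],0,1],[[-0.3,0.01,-0.3],0,1],[[-0.3,0.01,-0.46],0,1],[[-0.3,0.01,-0.46],0,1],[[-0.3,0.01,-0.46],0,1]]'; python3 w.py 0 0 38
```

```text
clock: 6.05
eef_pos: [525.5, 236.6, 90.7]
tool_rot: [-0.903, 1.569, -2.507]
force: [0.8, -0.0, -0.2]
width: -0.0
t 6.05 tcp [525.5 236.6  90.7] rel well bx,by -0.0 1.1 F [ 0.85 -0.05 -0.22] w -0.0
spin err to boxx (units) 0.0021357294337165846 tilt [-1.0e+00 -1.2e-03  9.0e-04]
shift units [0.527 0.001 0.01 ]
```

```bash
python3 -m creep '[[[0.15,0,0],0,1],[[0.3,0,0.01],0,1],[[0.4,0,0.01],0,1],[[0.47,0,0.01],0,1],[[0.52,0,0.01],0,1],[[0.52,0,0.01],0,1]]'; python3 w.py 0 0 29
```

```text
clock: 6.65
eef_pos: [525.9, 235.1, 38.8]
tool_rot: [-1.067, 1.57, -2.673]
force: [0.9, -0.5, 0.3]
width: -0.0
t 6.65 tcp [525.9 235.1  38.8] rel well bx,by 0.4 -0.4 F [ 0.87 -0.54  0.32] w -0.0
spin err to boxx (units) -0.00010657889351448755 tilt [-1.e+00 -9.e-04  5.e-04]
shift units [ 0.098 -0.004 -0.004]
```

In the well, with no contact yet. I'll press gradually.

```bash
python3 -m creep '[[[0.04,0,0],0,1],[[0.06,0,0],0,1],[[0.08,0,0],0,1],[[0.08,0,0],0,1]]'; python3 -m creep '[[[0.01,0,0],0,1],[[0.02,0,0],0,1],[[0.02,0,0],0,1]]'; python3 w.py 0 0 29
```

```text
clock: 7.05
eef_pos: [526.5, 235.6, 31.5]
tool_rot: [2.024, 1.57, 0.418]
force: [0.5, -0.4, 2.4]
width: -0.1
clock: 7.35
eef_pos: [526.5, 235.6, 29.4]
tool_rot: [2.115, 1.57, 0.51]
force: [0.8, -0.1, 3.8]
width: 0.3
t 7.35 tcp [526.5 235.6  29.4] rel well bx,by 0.9 0.1 F [ 0.8  -0.14  3.85] w 0.3
spin err to boxx (units) 0.00034384349970502555 tilt [-1.e+00  5.e-04 -3.e-04]
shift units [ 0.004 -0.009  0.001]
```

```bash
python3 -m creep '[[[0.01,0,0],0,1],[[0.015,0,0],0,1],[[0.015,0,0],0,1]]'; python3 w.py 0 0 29
```

```text
clock: 7.65
eef_pos: [526.5, 235.6, 28.7]
tool_rot: [2.424, 1.57, 0.819]
force: [-0.4, 0.4, 10.3]
width: 0.2
t 7.65 tcp [526.5 235.6  28.7] rel well bx,by 1.0 0.1 F [-0.44  0.39 10.29] w 0.2
spin err to boxx (units) 0.00012896824961589542 tilt [-1.e+00  6.e-04 -6.e-04]
shift units [-0.003 -0.01   0.001]
```

At the stop: 10 N at z 28.7. I'll hold 1.6 s and then lift.

```bash
python3 -m creep '[[[0,0,0],0,1],[[0,0,0],0,1],[[0,0,0],0,1],[[0,0,0],0,1],[[0,0,0],0,1],[[0,0,0],0,1],[[0,0,0],0,1],[[0,0,0],0,1],[[0,0,0],0,1],[[0,0,0],0,1],[[0,0,0],0,1],[[0,0,0],0,1],[[0,0,0],0,1],[[0,0,0],0,1],[[0,0,0],0,1],[[0,0,0],0,1]]'; python3 -m creep '[[[-0.1,0,0],0,1],[[-0.25,0,0],0,1],[[-0.45,0,0],0,1],[[-0.65,0,0],0,1],[[-0.7,0,0],0,1],[[-0.7,0,0],0,1]]'
python3 w.py 0 -90 100
python3 - <<'E'
from h import *
for n in ["wrist"]: cv2.imwrite(f"pics/{n}3.png",cams.get_image(n))
E
```

```text
clock: 9.25
eef_pos: [526.5, 235.6, 28.7]
tool_rot: [2.376, 1.57, 0.771]
force: [-1.5, -0.4, 9.7]
width: 0.1
clock: 9.85
eef_pos: [526.6, 235.8, 98.8]
tool_rot: [2.117, 1.569, 0.512]
force: [0.1, -0.1, -0.0]
width: -0.1
t 9.85 tcp [526.6 235.8  98.8] rel well bx,by 1.0 0.3 F [ 0.06 -0.08 -0.04] w -0.1
spin err to boxx (units) 0.0005883361673763464 tilt [-1.0e+00  1.4e-03 -9.0e-04]
shift units [-0.013 -0.011  0.903]
```

View pics/wrist3.png

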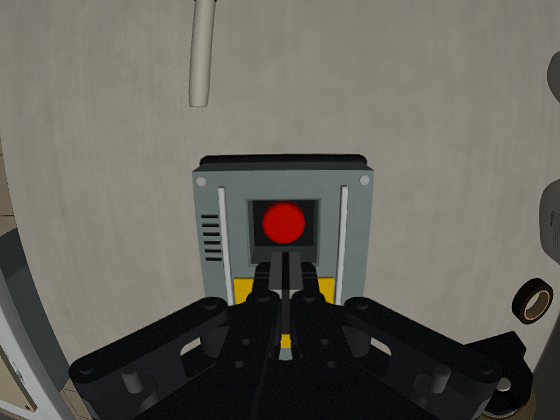

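Finger is out and the key is back up (284,223). Next: over the ridge to its far side.

```bash
python3 -m creep '[[[0,0,0.3],0,1],[[0,0,0.6],0,1],[[0,0,0.9],0,1],[[0,-0.01,0.92],0,1],[[0,-0.01,0.92],0,1],[[0.15,-0.01,0.92],0,1],[[0.3,-0.01,0.92],0,1],[[0.38,-0.01,0.92],0,1],[[0.38,-0.01,0.92],0,1]]'; python3 w.py 0 -20 61
```

```text
clock: 10.8
eef_pos: [520.9, 144.5, 58.4]
tool_rot: [-1.466, 1.568, -3.07]
force: [0.1, 0.6, -0.2]
width: 0.2
t 10.8 tcp [520.9 144.5  58.4] rel well bx,by -1.4 -91.1 F [ 0.13  0.58 -0.24] w 0.2
spin err to boxx (units) 0.002219298323526921 tilt [-1.0e+00 -2.8e-03  3.0e-04]
shift units [-0.026  0.015 -0.711]
```

```bash
python3 -m creep '[[[-0.02,0,-0.05],0,1],[[-0.02,0,-0.1],0,1],[[-0.02,0,-0.15],0,1],[[-0.02,0,-0.2],0,1],[[-0.02,0,-0.25],0,1],[[-0.02,0.01,-0.3],0,1],[[-0.02,0.01,-0.35],0,1],[[-0.02,0.01,-0.4],0,1],[[-0.02,0.01,-0.45],0,1],[[-0.02,0.01,-0.5],0,1],[[-0.02,0.01,-0.55],0,1],[[-0.02,0.01,-0.6],0,1],[[-0.02,0.01,-0.65],0,1],[[-0.02,0.01,-0.69],0,1],[[-0.02,0.01,-0.69],0,1],[[-0.02,0.01,-0.69],0,1]]'; python3 w.py 0 -16 61
```

```text
clock: 12.4
eef_pos: [525.9, 213.0, 61.9]
tool_rot: [2.091, 1.57, 0.485]
force: [-0.1, 0.3, 0.1]
width: -0.3
t 12.4 tcp [525.9 213.   61.9] rel well bx,by 1.2 -22.5 F [-0.1   0.32  0.06] w -0.3
spin err to boxx (units) 0.000607531076544101 tilt [-1.0e+00  1.1e-03 -6.0e-04]
shift units [ 0.009 -0.012 -0.065]
```

```bash
python3 -m creep '[[[0,0,-0.01],0,1],[[0,0,-0.02],0,1],[[0,0,-0.03],0,1],[[0,0,-0.04],0,1],[[0,0,-0.04],0,1]]';python3 -m creep '[[[0,0,-0.01],0,1],[[0,0,-0.01],0,1]]';python3 -m creep '[[[0,0,-0.01],0,1],[[0,0,-0.01],0,1]]'; python3 w.py 0 -16 61
python3 - <<'E'
from h import *
for n in ["wrist"]: cv2.imwrite(f"pics/{n}4.png",cams.get_image(n))
E
```

```text
clock: 12.9
eef_pos: [525.9, 216.5, 61.9]
tool_rot: [1.778, 1.57, 0.172]
force: [1.1, -1.1, 0.6]
width: -0.1
clock: 13.1
eef_pos: [525.8, 217.6, 61.8]
tool_rot: [1.82, 1.57, 0.214]
force: [1.0, -1.4, 0.0]
width: -0.1
clock: 13.3
eef_pos: [525.7, 218.6, 61.8]
tool_rot: [2.358, 1.571, 0.753]
force: [1.6, -1.5, 0.7]
width: 0.4
t 13.3 tcp [525.7 218.6  61.8] rel well bx,by 0.8 -16.8 F [ 1.6  -1.49  0.73] w 0.4
spin err to boxx (units) 0.00041447491368111597 tilt [-1.e+00  2.e-04 -2.e-04]
shift units [ 0.008 -0.008 -0.008]
```

View pics/wrist4.png

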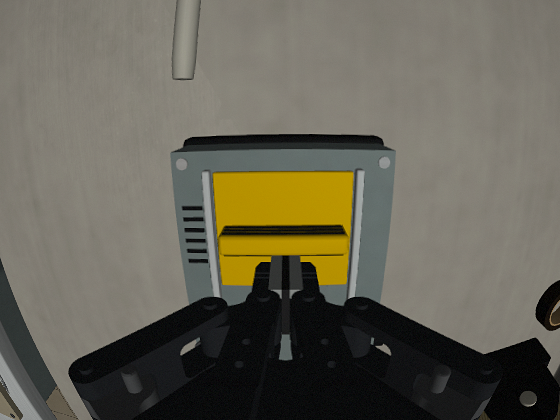

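The guard covers the well (front edge at v≈172), with about 1.5 N of plain friction. I'll creep on until the force rises at the end stop.

```bash
python3 -m creep '[[[0,0,-0.01],0,1],[[0,0,-0.01],0,1]]';python3 -m creep '[[[0,0,-0.005],0,1],[[0,0,-0.005],0,1]]'; python3 w.py 0 -16 61
```

```text
clock: 13.55
eef_pos: [525.5, 218.8, 61.8]
tool_rot: [-0.451, 1.57, -2.057]
force: [0.2, -2.2, 1.1]
width: 0.0
clock: 13.75
eef_pos: [525.5, 218.9, 61.7]
tool_rot: [-0.368, 1.569, -1.974]
force: [0.6, -5.5, 2.3]
width: -0.1
t 13.75 tcp [525.5 218.9  61.7] rel well bx,by 0.6 -16.6 F [ 0.56 -5.52  2.33] w -0.1
spin err to boxx (units) -0.0005636853285962297 tilt [-1.0e+00 -5.0e-04  1.3e-03]
shift units [ 0.007 -0.006 -0.006]
```

The end stop is felt: the TCP stopped and the force rose to 5.5 N. Backing off, lifting and checking.

```bash
python3 -m creep '[[[0,0,0.05],0,1],[[0,0,0.1],0,1],[[-0.3,0,0.1],0,1],[[-0.6,0,0.1],0,1],[[-1,0,0.1],0,1],[[-1,0,0.1],0,1],[[-1,0,0.1],0,1]]'
python3 -m creep '[[[-0.3,0,0],0,1],[[-0.6,-0.3,-0.3],0,1],[[-0.7,-0.6,-0.6],0,1],[[-0.7,-1,-1],0,1],[[-0.7,-1,-1],0,1],[[-0.7,-1,-1],0,1]]'
python3 -m creep '[[[0,0,-0.4],0,1],[[0,0,-0.8],0,1],[[0,0,-1],0,1],[[0,0,-1],0,1],[[0,0,-1],0,1]]'
python3 - <<'E'
from h import *
for n in ["scene","top"]: cv2.imwrite(f"pics/{n}5.png",cams.get_image(n))
a=cv2.imread("pics/top0.png");b=cv2.imread("pics/top5.png")
z=lambda i:cv2.resize(i[215:285,160:260],(400,280),interpolation=cv2.INTER_CUBIC)
cv2.imwrite("pics/cmp.png",np.vstack([np.hstack([z(a),z(b)]),np.hstack([cv2.resize(cv2.imread(f"pics/scene{k}.png"),(400,300)) for k in(0,5)])]))
E
python3 w.py
```

```text
clock: 14.45
eef_pos: [525.5, 210.8, 162.6]
tool_rot: [2.538, 1.568, 0.933]
force: [-1.1, -0.3, 0.9]
width: 0.4
clock: 15.05
eef_pos: [426.4, 315.0, 230.4]
tool_rot: [-1.244, 1.568, -2.845]
force: [0.4, -0.2, 0.9]
width: 0.0
clock: 15.55
eef_pos: [433.3, 411.1, 230.6]
tool_rot: [-0.208, 1.568, -1.815]
force: [0.2, -1.3, 0.3]
width: 0.0
t 15.65 tcp [433.4 410.7 231.3] rel well bx,by -98.2 171.8 F [-0.37  0.37  0.15] w 0.2
spin err to boxx (units) -0.004070072072113559 tilt [-1.0e+00 -3.0e-04  2.1e-03]
```

View pics/cmp.png

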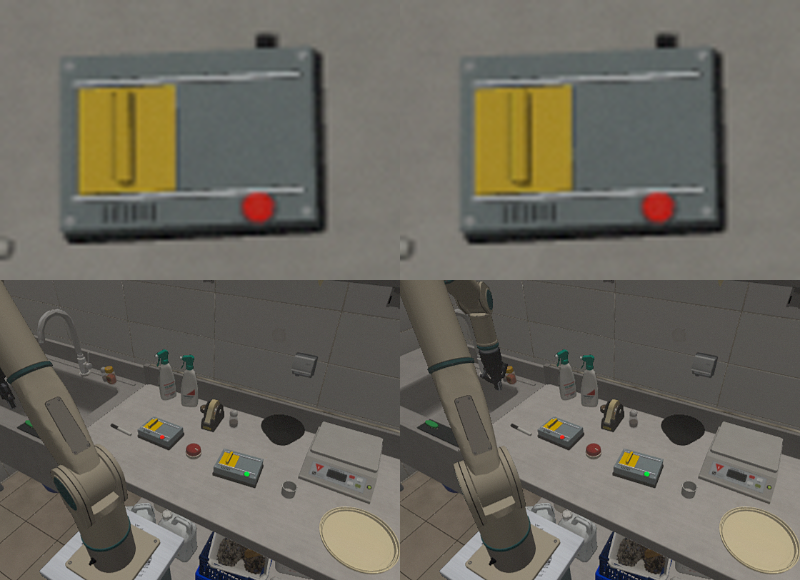

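The before/after top views show the box in the same place and the guard back over the well, about 1 px (2 mm) further closed than at the start. Nothing else has moved, so I'm handing in.

```bash
python3 -c "
from cell import order;print(order.finish_job())"
```

```text
the job is handed in; nothing more can be done
None
```

The job is done and handed in at about 16 s on the robot's clock, well inside the 54 s limit.

- **Opening:** with the shut fingertips I pushed the red-lamp box's guard about 61 mm aside. The wrist picture showed the well wholly clear.
- **Pressing:** I reached down into the well and pressed the key onto its stop, with the fingertip at z 28.7 mm. The force was about 10 N, held for more than 1.6 s. After I took the finger out, the wrist picture showed the well empty; I didn't measure the key's height.
- **Closing:** I pushed the guard back until it met its end stop, where the force rose from about 1.5 N to 5.5 N and the finger stopped moving. I then withdrew the arm.

**Last checks:** the before and after pictures show no visible shift of the alarm box, and the green-lamp box and other items appear unmoved. The robot was touching nothing.

**Disagreements:** the guard now sits about 1 px (2 mm) further closed than at the start, consistent with it being on its stop. The camera estimates of the well's position differed by 2–3 mm, so I used the closer wrist view. The lamp was still red in the last pictures.

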